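# Shut and latch the burst-shield gate of a pressure test station

### The job

The pressure test is about to start: lift the shield gate's drop bar by its red-capped pin, swing the gate shut with the bar held up over the yellow keeper, and let the bar drop fully into the keeper's notch. Then give the gate a gentle tug towards you by its black handle, to confirm that the latch holds, and leave the gate shut and latched, without disturbing the other things on the bench.

Things in the scene. Friction and masses are not known exactly. Their poses are not given: they have to be found in the camera images.
- gate (a joint): Clear gate in an aluminium frame, 350 mm wide, 20 mm thick, from 30 to 255 mm above the table, in the front of a clear-sided shield 420 mm wide, 270 mm high, open on top. Value: hinge angle in rad, 0 = shut against its stop, growing as the free right-hand edge swings out towards the robot; 0.20 to 0.36 at the start. Light hinge friction (0.15 N m): it stays where it is left.
- gate_hinge (a point): Fixed point on the gate's upright hinge line (left side), 240 mm above the table. Its axes are the shield's: x straight back, square to the shut gate; y left along the shut gate; z up. Gate frame: this frame turned by minus the gate's angle about z; in it the gate's front face is the plane x = 0, reaching to y = -352 mm. Bar, pin and handle are at z = 0.
- latch_bar (a joint): Steel drop bar, 195 x 20 x 8 mm, pivoted on the front of the gate's top rail at x -18, y -210 mm of the gate frame; front face x = -22 mm, nose end y = -395 mm. Value in rad: 0 = level, at rest on its stop; grows as the right end (nose) is lifted, at most 0.7. It falls back by its weight (2 to 3 N at the pin). Above 0.14 the nose clears the keeper's lip; lower, it strikes it when swung in.
- lift_pin (a point): Middle of the round steel lift pin: 12 mm in diameter, standing 53 mm out of the bar's front face towards the robot, red cap (22 mm diameter, 12 mm thick) on its end. x axis: along the pin, square to the gate. 100 mm from the bar's pivot; with the bar down at x -48.5, y -310, z 0 mm of the gate frame. Free space beside, above and below; the gate's top edge is 15 mm higher.
- keeper: Yellow keeper, 28 mm wide, on the fixed right-hand post: an upward-open notch without ramp. Origin: where the middle of the latched bar's section lies; x straight back, y left, z up. Lip towards the robot: x -16 to -8 mm, top at z +10 mm, 20 mm above the lowered bar's underside. Floor at z -12 mm, back plate from x +12 mm. The latched bar has 4 mm of play to the lip.
- gate_handle (a point): Black D-shaped pull handle on the front of the gate's top rail; origin at the middle of its grip, a level round bar 12 mm in diameter and 85 mm long (along y), 52 mm in front of the gate's face (46 mm of free space behind it), at y -142.5, z 0 mm of the gate frame. Its x axis is square to the gate. A steady pull of 5 to 10 N bears the bar on the lip; over 35 N is too rough.
- communicator: Black handheld communicator, 200 x 95 x 38 mm, lying loose on the bench; origin under its middle.
- spare_gauge: Round black gauge, 96 mm in diameter, 36 mm high, lying loose on its back, stem 65 mm long towards its -x; origin under the disc's middle.
- wrench: Loose steel open-ended wrench, 165 mm long, 8 mm thick, lying on the bench under the gate's swing; the gate passes above it. Origin at its middle, x along it.
- screwdriver: Loose screwdriver, 200 mm long, red handle 26 mm thick; origin at its middle, x along it towards the tip.
- adapter: Loose brass pressure adapter, 32 mm in diameter, 48 mm high, standing beside the shield; origin at its foot.
- tape_roll: Loose white roll of thread tape, 52 mm in diameter, 14 mm high, lying beside the shield; origin at its underside.
- leak_fluid: Loose white bottle with red cap, 54 mm in diameter, 130 mm high, standing; origin at its foot.

How it is judged (in metres and radians):
On the way, in this order (a step that is already met when the one before it is completed fails the run):
1. the bar is lifted (angle above 0.11) while the gate is still ajar (angle above 0.05) (value of joint latch_bar above 0.11 rad and value of joint gate above 0.05 rad), for 0.05 s.
2. the gate is shut (below 0.03) and the bar lies down in the keeper's notch (below 0.04) (value of joint gate below 0.03 rad and value of joint latch_bar below 0.04 rad), for 0.3 s.
3. the latched gate is tugged by itself, not by its bar, so that the bar bears against the keeper with more than 1 N (all of step 2 and contact force between latch_bar and keeper above 1 N and contact force between the fingers and gate above 1 N and contact force between the fingers and latch_bar below 0.5 N), for 0.05 s.
At the end, for the whole second after the job is handed in: The gate is shut (angle below 0.03 rad), the bar lies down in the keeper's notch (angle below 0.04 rad), and both are at rest (all of step 2 and velocity of joint gate between -0.05 and 0.05 rad/s and velocity of joint latch_bar between -0.1 and 0.1 rad/s); the robot touches nothing.
It fails at once if the gate is tugged hard, or the latch forced or slammed: bar and keeper press on each other with more than 15 N (contact force between latch_bar and keeper above 15 N).
It fails at once if another thing on the bench is moved by more than 30 mm (distance of any of communicator, spare_gauge, wrench, screwdriver, adapter, tape_roll, leak_fluid from where it was at the start of the episode above 0.03 m).
It also fails if it takes over 51 s, if anything falls off the work surface, if the arm or the gripper's body presses on something with over 40 N, if the wrist force passes 120 N, or if a joint passes its speed limit or range.

### The arm

A 6-joint arm with a two-finger parallel gripper is mounted at the origin on the work surface. World frame = base frame: x ahead of the robot, y to its left, z up, the work surface at z = 0. Lengths are in mm, angles in degrees, forces in N, time in s.
With the tool pointing down it reaches from about 300 to 850 mm from the base axis. Payload 4.2 kg.
Tool frame: the origin (TCP) lies at the very end of the fingers, on their centre line; the grasp point (between the pads) lies 19 mm behind it (env.grasp_offset is the distance from the TCP to the grasp point, in mm); z points along the fingers, y is the line along which they close (so a half turn about z gives the same grasp; the last joint's range is limited). The gripper opens to 91 mm and grips with 3 to 60 N. Pads are 32 mm wide; open, the fingers measure 118 mm over their backs; the gripper's body (76 mm by 178 mm) begins 60 mm behind the grasp point.
Start: joints at [-75.802, 18.312, 89.639, -0, 72.044, -1.146], TCP at [152.154, -554.523, 185.776] pointing down, gripper open.
Joint ranges: [-177.97, 177.97], [-48.28, 115.42], [12.27, 149.76], [-77.06, 257.06], [2.81, 150.46], [-146.56, 146.56]. Speed limits (degrees/s): [147.25, 147.25, 180, 180, 180, 180].

### API

Orientations are given as [roll, pitch, yaw] about the fixed x, y, z axes, in that order (R = Rz(yaw) Ry(pitch) Rx(roll)).
In Python, from workcell import env gives the robot as it stands. The module is installed in compiled form; this text tells all that it offers.
- The arm moves only by the tool send_rows, never from a script. Its argument "motion" is a list of rows, each an object of numbers: "tx", "ty", "tz": the shift along the tool's x, y, z in units of 500 mm (1.0 is 500 mm); "rx", "ry", "rz": the turn, a rotation vector about the tool's x, y, z in units of 30 degrees (1.0 is 30 degrees); "gripper": the closure, from -1 (fully open) to 1 (shut). In form: [{"tx": .., "ty": .., "tz": .., "rx": .., "ry": .., "rz": .., "gripper": ..}, ...]. A call has 1 to 12 rows; each row shifts and turns the commanded pose from where the row before left it, along the tool's axes as they then stand; what a row does not reach is not made up. A row lasts 1/8 s, in which the tool goes at most 62.5 mm and 10.7 degrees, less where a joint would pass 70% of its speed; a pose out of reach is approached as far as the arm can. A call with a number of a shift or a turn outside -1 to 1 is refused whole. A call with a gripper value outside its range is refused whole. The fingers move at their own pace and stop on an object; "grip_force" is the grip in N (left out, the last holds). Time passes only in rows, so rows that do not move let the fingers close. It gives the time, the measured TCP pose, the force, the opening and the grip force at its end, in the units of the state.
- env.state(): the state, without advancing time (a new reading comes with each control period).
- env.grab_frame(name): name is "scene" or "side" or "wrist"; returns a dict with "frame" (480x640x3 uint8, red, green, blue), "vertical_fov" (degrees; the focal length in pixels is half the picture's height over the tangent of half this angle, whatever the lens; pixels are square), "cx", "cy" (the principal point, pixels), "rvec" (rotation vector, rad) and "tvec" (3), from world to camera coordinates, as OpenCV has them; the wrist camera has in their place "T_tool_cam" (4x4, takes a point from camera to tool coordinates, whose origin is the TCP and whose axes are the flange's). Camera axes: x right, y down, z forward; pixel columns grow to the right and rows downward; lengths in mm; the calibration is good to about 2 mm. A picture is of the moment at which its call begins: read the wrist's pose just before it. There is no depth.
- env.job_done(): hands the job in; it is judged then, once.
The state is a dict: "time_s": time; "qpos": joint angles; "qvel": joint speeds; "effort": joint torques, N m; "ee_pos": TCP position; "ee_rot": TCP orientation; "force": force on the tool from outside, world axes, zero at the start; "torque": the same for the moment, N m; "gripper_width": finger opening in mm; "gripper_force": force on a finger pad.
Only numpy, scipy, OpenCV 4.12 (cv2) and the standard library are available. Lean on these libraries where they do the work, as an engineer would, in place of code of your own. Each camera call takes 0.05 s, during which the arm holds its last target. There are 200 camera calls.

## Working session

There is one attempt and no reset: what is moved stays moved. The work goes in short steps, Python scripts to look and compute and a tool call to move; the robot and the scene stay as the last step left them, time stands still between calls to the robot, and variables do not carry over. Pictures are saved under pics/ and viewed, at most 10 in all, crops included, and the job is handed in when it is done.

Besides the shell and the picture viewer there is one more tool, called in YAML: its name, and indented under it one key for each argument. send_rows: Moves the arm, as the interface text tells. Shifts and turns lie within -1 to 1; 1 stands for 500 mm of shift or 30 degrees of turn. Its arguments: {"type":"object","properties":{"motion":{"type":"array"},"grip_force":{"type":"number"}},"required":["motion"]}

```bash
mkdir -p pics; cat > h.py <<'E'
import numpy as np, cv2
from scipy.spatial.transform import Rotation as R
from workcell import env
def grab(n):
    s=env.state(); g=env.grab_frame(n); f=240/np.tan(np.radians(g["vertical_fov"])/2)
    K=np.array([[f,0,g["cx"]],[0,f,g["cy"]],[0,0,1]])
    if n=="wrist":
        T=np.eye(4);T[:3,:3]=R.from_euler('xyz',s["ee_rot"],degrees=True).as_matrix();T[:3,3]=s["ee_pos"]
        W=T@np.array(g["T_tool_cam"])
    else:
        W=np.eye(4);r=cv2.Rodrigues(np.array(g["rvec"],float))[0];W[:3,:3]=r.T;W[:3,3]=-r.T@np.array(g["tvec"]).ravel()
    return g["frame"],K,W
def ray(K,W,u,v):
    d=W[:3,:3]@np.linalg.inv(K)@np.array([u,v,1.]);return W[:3,3],d/np.linalg.norm(d)
def onz(K,W,u,v,z):
    c,d=ray(K,W,u,v);return c+d*(z-c[2])/d[2]
def tri(rs):
    A=0;b=0
    for c,d in rs:
        P=np.eye(3)-np.outer(d,d);A=A+P;b=b+P@c
    return np.linalg.solve(A,b)
def proj(K,W,p):
    q=K@(W[:3,:3].T@(np.array(p,float)-W[:3,3]));return q[:2]/q[2]
E
python3 - <<'E'
from h import *
print(env.state())
for n in("scene","side"):
    f,K,W=grab(n);print(n,W[:3,3].round(),K[0,0],W[:3,2]);cv2.imwrite(f"pics/{n}0.png",f[...,::-1])
E
```

```text
{'time_s': 0.0, 'qpos': array([-7.58038181e+01,  1.83510858e+01,  8.97089948e+01, -5.26333424e-04,
        7.20436151e+01, -1.14491710e+00]), 'qvel': array([ 0.01109132,  0.06689969,  0.01166852, -0.00852864,  0.07055536,
       -0.02137755]), 'effort': array([-1.46188762e-03, -4.12465310e+01, -2.31974548e+01,  7.25170271e-02,
        4.59424895e-02, -1.48037807e-04]), 'ee_pos': array([ 151.99012224, -553.94813244,  184.90836233]), 'ee_rot': array([-1.79896315e+02, -1.57166435e-03,  1.53412603e+01]), 'force': array([0.19320347, 0.84774198, 0.12902264]), 'torque': array([ 0.01366252, -0.06005157,  0.01409096]), 'gripper_force': 0.0, 'gripper_width': 91.08761676458329}
scene [1144.  294. 1186.] 434.85314113570115 [-0.48890713 -0.26677388 -0.8305429 ]
side [192. 743. 644.] 434.10695418012403 [ 0.35948471 -0.79949636 -0.48122377]
```

View pics/scene0.png

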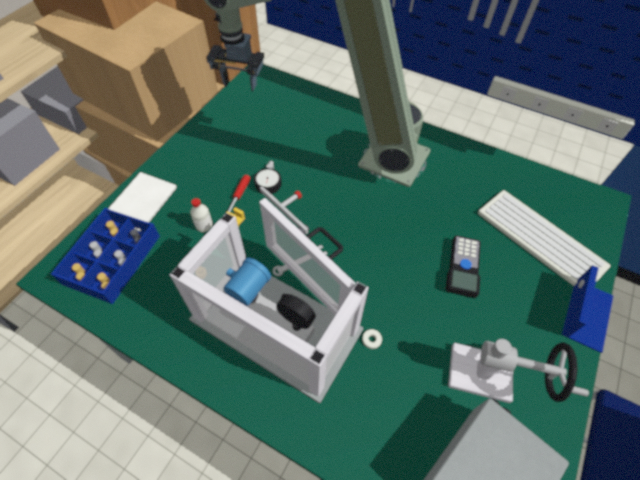

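View pics/side0.png

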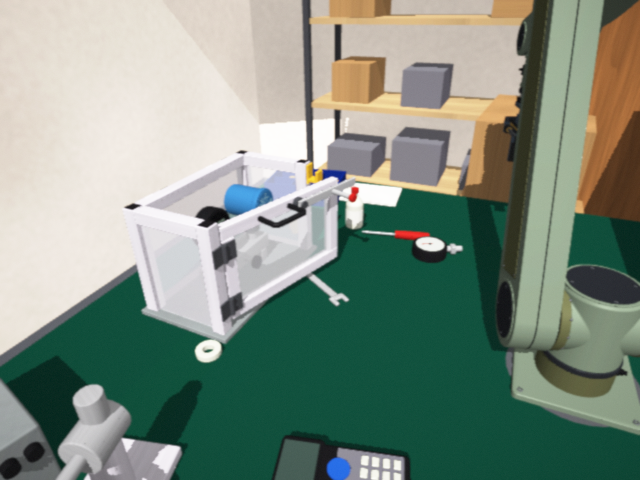

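The scene view shows the pin's red cap at about (298,195), the keeper at (237,216), the handle at (325,240) and the hinge corner at (360,290). In the side view the handle is at (283,217), the keeper at (311,175) and the cap near (353,190). I'll zoom in on both.

```bash
python3 - <<'E'
from h import *
a=cv2.imread("pics/scene0.png")[160:320,180:390];b=cv2.imread("pics/side0.png")[140:340,190:380]
a=cv2.resize(a,None,fx=1.9*1.9,fy=1.9*1.9,interpolation=3);b=cv2.resize(b,None,fx=2,fy=2,interpolation=3)
a=cv2.resize(cv2.imread("pics/scene0.png")[170:320,190:380],(410*190//190,int(410*150/190)),interpolation=3)
b=cv2.resize(cv2.imread("pics/side0.png")[140:340,190:380],(380,400),interpolation=3)
c=np.zeros((400,790,3),np.uint8);c[:a.shape[0],:410]=a;c[:,410:]=b;cv2.imwrite("pics/z0.png",c)
for n in("scene0","side0"):
    m=cv2.imread(f"pics/{n}.png");h=cv2.cvtColor(m,cv2.COLOR_BGR2HSV)
    for nm,mk in(("red",((h[...,0]<8)|(h[...,0]>172))&(h[...,1]>150)&(h[...,2]>90)),("yel",(h[...,0]>20)&(h[...,0]<32)&(h[...,1]>150)&(h[...,2]>90))):
        _,_,st,ce=cv2.connectedComponentsWithStats(mk.astype(np.uint8))
        for s,q in zip(st[1:],ce[1:]):
            if s[4]>8:print(n,nm,s,q.round(1))
E
```

```text
scene0 red [234 175  16  23 173] [241.7 185.8]
scene0 red [295 191   6   7  19] [298.1 193.6]
scene0 red [192 199   8   7  47] [195.6 201.9]
scene0 yel [234 208  10  16  93] [238.8 214.7]
side0 red [349 187   9  15  79] [353.2 194. ]
side0 red [395 230  35  10 234] [409.7 234.5]
side0 yel [307 162  15  21 171] [312.7 174.5]
```

View pics/z0.png

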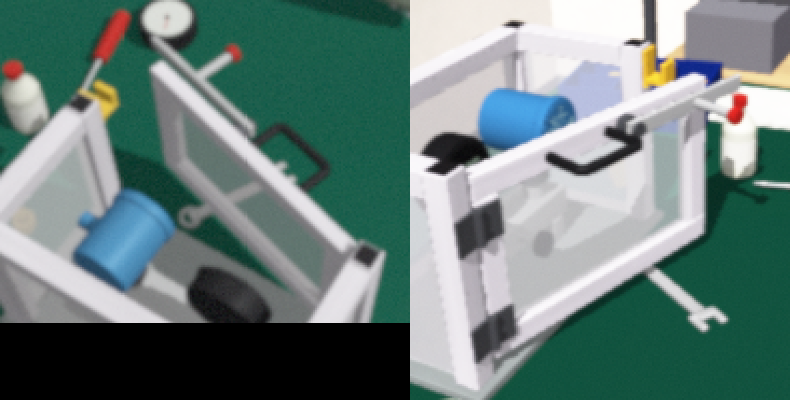

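Crops show the pin cap at scene (298.4,194.5) and side about (353,198). The bottle's cap sits just above it in the side view. The handle grip runs from (321,229) to (341.5,247.5) in scene and from (304,216) to (269,224) in side.

```bash
python3 - <<'E'
from h import *
from scipy.optimize import least_squares
_,K,W=grab("scene");_,K2,W2=grab("side")
t=lambda a,b:tri([ray(K,W,*a),ray(K2,W2,*b)])
P=dict(cap=t((298.3,194),(353,198)),hA=t((321,229),(304,216)),hB=t((341.5,247.5),(269,224)),keep=t((239,214.5),(312.7,174.5)))
P['postR']=onz(K,W,227,217.5,270);P['postL']=onz(K,W,360,289,270);P['nose']=t((262.5,188.5),(355,180))
for k,v in P.items():print(k,v.round(1))
def model(p):
    hx,hy,ps,th=p;c=lambda a:np.array([[np.cos(a),-np.sin(a)],[np.sin(a),np.cos(a)]])
    g=lambda x,y:np.array([hx,hy])+c(ps-th)@[x,y];s=lambda x,y:np.array([hx,hy])+c(ps)@[x,y]
    return dict(cap=g(-78,-310),hA=g(-52,-185),hB=g(-52,-100),keep=s(-18,-381))
f=lambda p:np.concatenate([model(p)[k]-P[k][:2] for k in model(p)])
d=P['postL']-P['postR'];ps0=np.arctan2(-d[0],d[1]);print("post yaw",np.degrees(ps0),np.linalg.norm(d[:2]))
r=least_squares(f,[P['postL'][0],P['postL'][1],ps0,.28],loss='soft_l1',f_scale=3);print(r.x,np.degrees(r.x[2:]),f(r.x).round(1))
E
```

```text
cap [ 489.2 -118.6  239.7]
hA [559.4  -7.3 233.1]
hB [595.7  73.1 247.6]
keep [ 633.1 -218.4  242.8]
postR [ 668.3 -228.   270. ]
postL [685.2 164.7 270. ]
nose [ 520.6 -217.4  241.2]
post yaw -2.4653780415167943 393.05657262296626
[ 6.73486172e+02  1.48590423e+02 -5.95933950e-02  2.96673715e-01] [-3.41445002 16.99815177] [  3.1   3.9   0.9   0.6  -5.8  -0.1  -0.3 -12.3]
```

send_rows:
  motion:
    - {"tz":-0.1,"gripper":-1}
    - {"tz":-0.1,"gripper":-1}
    - {"tz":-0.1,"tx":0.03,"gripper":-1}
    - {"tx":0.08,"ty":-0.06,"gripper":-1}
    - {"tx":0.08,"ty":-0.06,"gripper":-1}
    - {"tx":0.08,"ty":-0.06,"gripper":-1}
    - {"tx":0.08,"ty":-0.06,"gripper":-1}
    - {"tx":0.08,"ty":-0.06,"gripper":-1}
    - {"tx":0.08,"ty":-0.06,"gripper":-1}
    - {"tx":0.08,"ty":-0.06,"gripper":-1}
    - {"tx":0.08,"ty":-0.06,"gripper":-1}
    - {"tx":0.08,"ty":-0.06,"gripper":-1}

```text
invalid input at $.motion[0]: expected keys tx, ty, tz, rx, ry, rz, gripper
```

send_rows:
  motion:
    - {"tx":0.06,"ty":-0.06,"gripper":-1}
    - {"rz":0.3,"gripper":-1}
    - {"rz":0.3,"gripper":-1}
    - {"rz":0.3,"gripper":-1}
    - {"rz":0.29,"gripper":-1}
    - {"gripper":-1}

```text
invalid input at $.motion[0]: expected keys tx, ty, tz, rx, ry, rz, gripper
```

```bash
python3 - <<'E'
from h import *
s=env.state();print(s["ee_pos"],s["ee_rot"],s["qpos"],s["time_s"])
f,K,W=grab("wrist");print(W.round(2),K[0,0]);cv2.imwrite("pics/w1.png",f[...,::-1])
print(proj(K,W,[517,-128,240]),proj(K,W,[489,-119,240]),proj(K,W,[633,-218,245]))
E
```

```text
[ 152.06983657 -554.20322121  185.27007084] [-1.79942120e+02  8.48044060e-04  1.53453423e+01] [-7.58013967e+01  1.83360721e+01  8.96778252e+01 -2.10893979e-03
  7.20439537e+01 -1.14608746e+00] 0.2
[[ 2.6000e-01 -9.2000e-01 -2.8000e-01  2.3028e+02]
 [-9.6000e-01 -2.5000e-01 -8.0000e-02 -5.3382e+02]
 [ 0.0000e+00  2.9000e-01 -9.6000e-01  3.8354e+02]
 [ 0.0000e+00  0.0000e+00  0.0000e+00  1.0000e+00]] 333.21706760309337
[-3672.524689   -4941.48694114] [-2982.48844515 -3603.36013108] [17141.84340525 42057.58150205]
```

View pics/w1.png

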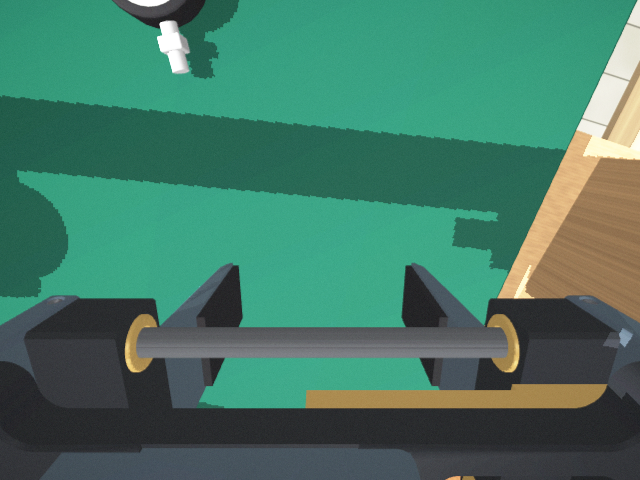

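The rows need every key, so nothing moved. The wrist picture shows only the bench and the fingers. Sending again.

send_rows:
  motion:
    - {"tx":0,"ty":0,"tz":-0.1,"rx":0,"ry":0,"rz":0,"gripper":-1}
    - {"tx":0,"ty":0,"tz":-0.1,"rx":0,"ry":0,"rz":0,"gripper":-1}
    - {"tx":0.03,"ty":0,"tz":-0.1,"rx":0,"ry":0,"rz":0,"gripper":-1}
    - {"tx":0.08,"ty":-0.06,"tz":0,"rx":0,"ry":0,"rz":0,"gripper":-1}
    - {"tx":0.08,"ty":-0.06,"tz":0,"rx":0,"ry":0,"rz":0,"gripper":-1}
    - {"tx":0.08,"ty":-0.06,"tz":0,"rx":0,"ry":0,"rz":0,"gripper":-1}
    - {"tx":0.08,"ty":-0.06,"tz":0,"rx":0,"ry":0,"rz":0,"gripper":-1}
    - {"tx":0.08,"ty":-0.06,"tz":0,"rx":0,"ry":0,"rz":0,"gripper":-1}
    - {"tx":0.08,"ty":-0.06,"tz":0,"rx":0,"ry":0,"rz":0,"gripper":-1}
    - {"tx":0.08,"ty":-0.06,"tz":0,"rx":0,"ry":0,"rz":0,"gripper":-1}
    - {"tx":0.08,"ty":-0.06,"tz":0,"rx":0,"ry":0,"rz":0,"gripper":-1}
    - {"tx":0.08,"ty":-0.06,"tz":0,"rx":0,"ry":0,"rz":0,"gripper":-1}

```text
time_s: 1.75
ee_pos: [443.1, -193.5, 335.8]
ee_rot: [180.0, -0.0, 15.3]
force: [-0.3, -0.2, -0.3]
gripper_width: 91.4
gripper_force: 0.0
```

send_rows:
  motion:
    - {"tx":0.06,"ty":-0.06,"tz":0,"rx":0,"ry":0,"rz":0,"gripper":-1}
    - {"tx":0,"ty":0,"tz":0,"rx":0,"ry":0,"rz":0.3,"gripper":-1}
    - {"tx":0,"ty":0,"tz":0,"rx":0,"ry":0,"rz":0.3,"gripper":-1}
    - {"tx":0,"ty":0,"tz":0,"rx":0,"ry":0,"rz":0.3,"gripper":-1}
    - {"tx":0,"ty":0,"tz":0,"rx":0,"ry":0,"rz":0.29,"gripper":-1}
    - {"tx":0,"ty":0,"tz":0,"rx":0,"ry":0,"rz":0,"gripper":-1}

```text
time_s: 2.5
ee_pos: [463.2, -158.0, 335.7]
ee_rot: [180.0, 0.0, -20.3]
force: [-1.0, 0.3, 0.3]
gripper_width: 91.3
gripper_force: 0.0
```

```bash
python3 - <<'E'
from h import *
s=env.state();print(s["ee_pos"],s["ee_rot"],s["qpos"],s["time_s"])
f,K,W=grab("wrist");print(W.round(2),K[0,0]);cv2.imwrite("pics/w2.png",f[...,::-1])
print(proj(K,W,[517,-128,240]),proj(K,W,[489,-119,240]),proj(K,W,[633,-218,245]))
E
```

```text
[ 463.24649955 -157.98266777  335.66673862] [ 1.79995959e+02  9.73548257e-03 -2.02523734e+01] [-2.01744582e+01  7.04246235e+00  8.33569736e+01 -4.02759172e-03
  8.96103050e+01  9.00779426e+01] 2.5
[[-3.5000e-01 -9.0000e-01 -2.7000e-01  5.3928e+02]
 [-9.4000e-01  3.3000e-01  1.0000e-01 -1.8761e+02]
 [ 0.0000e+00  2.9000e-01 -9.6000e-01  5.3393e+02]
 [ 0.0000e+00  0.0000e+00  0.0000e+00  1.0000e+00]] 333.21706760309337
[266.59382514 188.45850827] [269.51097995 220.95600665] [316.08728106   1.14019469]
```

View pics/w2.png

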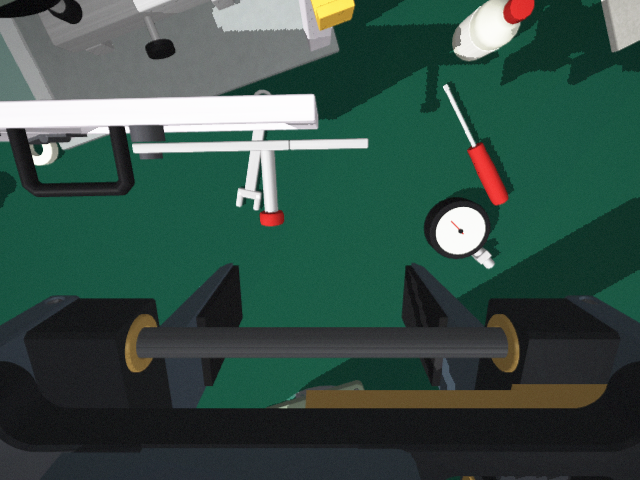

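The wrist view is clear. The pin runs from (268,152) to its red cap at (272,217), the bar nose is at (367,143), the bar's left end at (134,148), the handle grip at (33,190)–(128,188), and the keeper near (333,12).

```bash
python3 - <<'E'
from h import *
f,K,W=grab("wrist")
o=lambda u,v,z:onz(K,W,u,v,z)[:2]
b0,b1=o(134,149,250),o(367,144.5,250);cap=o(272,216,242);ps=o(267.5,152,246)
print("bar",b0,b1,np.linalg.norm(b1-b0)); d=b0-b1;print("yaw bar",np.degrees(np.arctan2(-d[0],d[1])))
print("cap",cap,"base",ps, "yaw pin",np.degrees(np.arctan2(*(ps-cap)[::-1])))
h0,h1=o(33,189,246),o(128,187.5,246);d=h0-h1;print("handle",h0,h1,np.linalg.norm(d),np.degrees(np.arctan2(-d[0],d[1])))
c=o(316,128,255);e=o(0,130,255);d=e-c;print("gate edge",c,e,np.degrees(np.arctan2(-d[0],d[1])))
print("keeper px", [o(*p,250) for p in((318,25),(352,15))])
for y in(-20.2,):
    a=np.radians(y);M=np.array([[np.cos(a),-np.sin(a)],[np.sin(a),np.cos(a)]])
    pivot=lambda p,q:p-M@np.array(q)
    print("hinge from nose",pivot(b1,[-18,-395]),"cap",pivot(cap,[-78,-310]),"handle",pivot((h0+h1)/2,[-52,-142.5]),"corner",pivot(c,[0,-352]))
E
```

```text
bar [585.24069861 -40.30294424] [ 522.52224987 -221.19852748] 191.45969770442676
yaw bar -19.12198263735879
cap [ 492.77710443 -123.28901673] base [ 545.25335932 -141.72944375] yaw pin -19.36173863275705
handle [586.54730508  60.04171691] [559.4215241  -17.45007524] 82.10228891103864 -19.292452854885955
gate edge [ 548.78942058 -186.47692618] [634.02606603  49.75391422] -19.8404219656087
keeper px [array([ 616.65576665, -213.31615901]), array([ 614.048121  , -239.17200761])]
hinge from nose [675.80791289 143.29084893] cap [673.02200189 140.7105608 ] handle [670.99104513 137.07557023] corner [670.33438663 143.87261784]
```

send_rows:
  motion:
    - {"tx":0.048,"ty":-0.0433,"tz":0,"rx":0,"ry":0,"rz":-0.028,"gripper":-1}
    - {"tx":0.048,"ty":-0.0433,"tz":0,"rx":0,"ry":0,"rz":0,"gripper":-1}
    - {"tx":0,"ty":0,"tz":0.04,"rx":0,"ry":0,"rz":0,"gripper":-0.3}
    - {"tx":0,"ty":0,"tz":0.04,"rx":0,"ry":0,"rz":0,"gripper":-0.3}
    - {"tx":0,"ty":0,"tz":0,"rx":0,"ry":0,"rz":0,"gripper":-0.3}

```text
time_s: 3.22
ee_pos: [522.4, -133.4, 294.3]
ee_rot: [180.0, 0.2, -19.4]
force: [0.4, -0.8, -0.4]
gripper_width: 64.3
gripper_force: 0.0
```

```bash
python3 - <<'E'
from h import *
s=env.state();print(s["ee_pos"],s["ee_rot"],s["gripper_width"],s["time_s"])
f,K,W=grab("wrist");cv2.imwrite("pics/w3.png",f[...,::-1])
E
```

```text
[ 522.39814647 -133.41266768  294.26491195] [179.9833758    0.20798275 -19.43219603] 64.26755849819654 3.225
```

View pics/w3.png

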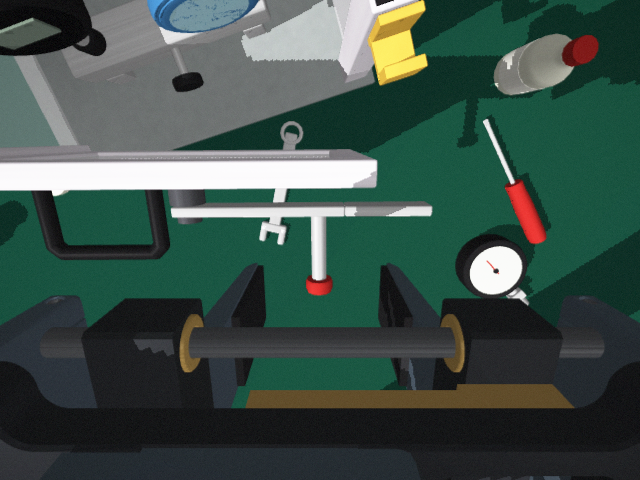

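Pin is centred at column 319 between the fingers, running from row 217 to the cap at row 285. The keeper spans (372..427, 2..83).

```bash
python3 - <<'E'
from h import *
s=env.state();f,K,W=grab("wrist");a=np.radians(s["ee_rot"][2]);M=np.array([[np.cos(a),-np.sin(a)],[np.sin(a),np.cos(a)]]);p=s["ee_pos"][:2]
o=lambda u,v,z:onz(K,W,u,v,z)[:2]
for n,q in dict(barc=(300,207,250),barfront=(300,213,250),pinb=(319,218,246),capback=(319,277,248),capmid=(319,287,242),nose=(431,210,250),barL=(172,211,250),hL=(60,251,246),hR=(158,251,246)).items():
    w=o(*q);print(n,w.round(1),"rel tool(gate axes)",(M.T@(w-p)).round(1))
for q in((376,72),(425,57),(381,83),(427,68)):print("lip",q,o(*q,250).round(1))
E
```

```text
barc [ 559.3 -131.2] rel tool(gate axes) [33.3 14.4]
barfront [ 555.  -129.6] rel tool(gate axes) [28.8 14.5]
pinb [ 545.8 -141.4] rel tool(gate axes) [24.1  0.3]
capback [ 500.8 -125.4] rel tool(gate axes) [-23.7   0.4]
capmid [ 490.  -121.5] rel tool(gate axes) [-35.2   0.5]
nose [ 524.7 -222.3] rel tool(gate axes) [ 31.1 -83.1]
barL [588.2 -40.3] rel tool(gate axes) [ 30.3 109.7]
hL [588.5  59. ] rel tool(gate axes) [ -2.5 203.5]
hR [562.9 -13.4] rel tool(gate axes) [ -2.5 126.7]
lip (376, 72) [ 627.6 -210.6]
lip (425, 57) [ 625.5 -243.4]
lip (381, 83) [ 620.1 -211.8]
lip (427, 68) [ 618.7 -243.1]
```

send_rows:
  motion:
    - {"tx":0,"ty":0,"tz":0.05,"rx":0,"ry":0,"rz":0,"gripper":-0.3}
    - {"tx":0,"ty":0,"tz":0.05,"rx":0,"ry":0,"rz":0,"gripper":-0.3}
    - {"tx":0,"ty":0,"tz":0.046,"rx":0,"ry":0,"rz":0,"gripper":-0.3}
    - {"tx":0,"ty":0,"tz":0,"rx":0,"ry":0,"rz":0,"gripper":1}
    - {"tx":0,"ty":0,"tz":0,"rx":0,"ry":0,"rz":0,"gripper":1}
    - {"tx":0,"ty":0,"tz":0,"rx":0,"ry":0,"rz":0,"gripper":1}
    - {"tx":0,"ty":0,"tz":0,"rx":0,"ry":0,"rz":0,"gripper":1}
    - {"tx":0,"ty":0,"tz":0,"rx":0,"ry":0,"rz":0,"gripper":1}
    - {"tx":0,"ty":0,"tz":0,"rx":0,"ry":0,"rz":0,"gripper":1}
  grip_force: 15

```text
time_s: 4.45
ee_pos: [523.2, -133.7, 222.9]
ee_rot: [180.0, -0.0, -19.5]
force: [0.6, 0.3, -0.8]
gripper_width: 2.3
gripper_force: 0.0
```

```bash
python3 - <<'E'
from h import *
s=env.state();print(s["gripper_width"],s["gripper_force"])
f,K,W=grab("wrist")
g,_,_=grab("side");a=cv2.resize(f,(480,360));b=cv2.resize(g[140:260,260:460],(300,180),interpolation=3)
c=np.zeros((360,790,3),np.uint8);c[:,:480]=a;c[:180,490:]=b
g,_,_=grab("scene");c[180:360,490:]=cv2.resize(g[150:270,200:400],(300,180),interpolation=3)
cv2.imwrite("pics/w4.png",c[...,::-1])
E
```

```text
2.300172975500542 0.0
```

View pics/w4.png

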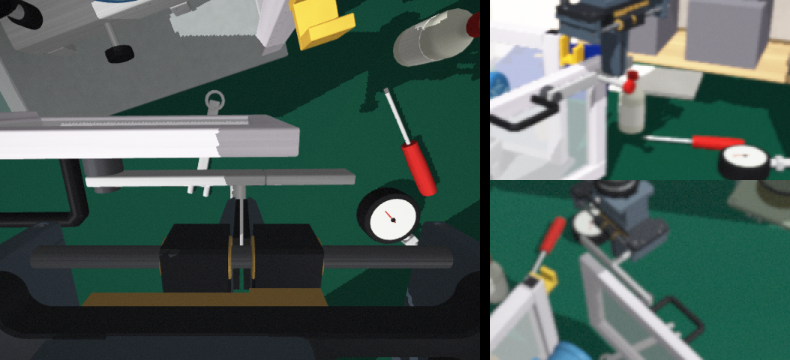

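The fingers shut to 2.3 mm without the pin; the thin pale line at (242,220) between them suggests they sit above it. I'll triangulate the bar height from the two wrist poses.

```bash
python3 - <<'E'
from h import *
f,K,W=grab("wrist");cv2.imwrite("pics/w4full.png",f[...,::-1])
W0=W.copy()
# camera pose of w3: ee (522.4,-133.4,294.26), yaw -19.43
def Wof(pos,rot,Tc):
    T=np.eye(4);T[:3,:3]=R.from_euler('xyz',rot,degrees=True).as_matrix();T[:3,3]=pos;return T@Tc
s=env.state();T=np.eye(4);T[:3,:3]=R.from_euler('xyz',s["ee_rot"],degrees=True).as_matrix();T[:3,3]=s["ee_pos"]
Tc=np.linalg.inv(T)@W;print(Tc.round(3),s["ee_pos"])
W3=Wof([522.4,-133.41,294.26],[179.983,.208,-19.432],Tc);W2=Wof([463.25,-157.98,335.67],[180,0,-20.25],Tc)
for n,a,b,c in(("nose",(367,143),(431,210),(473.5,238)),("barL",(134,148),(172,211),(115,241)),("pinbase",(267.5,150),(319,216),(319,250)),("corner",(317,128),(377,187),(399,207))):
    print(n,tri([ray(K,W2,*a),ray(K,W3,*b),ray(K,W,*c)]).round(1),tri([ray(K,W2,*a),ray(K,W3,*b)]).round(1),tri([ray(K,W3,*b),ray(K,W,*c)]).round(1))
t=s["ee_pos"]
print("TCP px",proj(K,W,t),"TCP+16",proj(K,W,T[:3,:3]@[16,0,0]+t),"pinmid240",proj(K,W,[t[0],t[1],246]))
sy=env.grab_frame("side")
_,K2,Ws=grab("side");print("TCP in side",proj(K2,Ws,t),"cap est",proj(K2,Ws,[491.5,-122.5,240]))
_,K3,Wc=grab("scene");print("TCP in scene",proj(K3,Wc,t),proj(K3,Wc,[491.5,-122.5,240]))
c=np.zeros((440,800,3),np.uint8)
c[:,:400]=cv2.resize(f[190:410,220:420],(400,440),interpolation=3);c[:,400:]=cv2.resize(grab("side")[0][130:240,300:400],(400,440),interpolation=3)
cv2.imwrite("pics/w5.png",c[...,::-1])
E
```

```text
[[ 0.0000e+00 -9.5700e-01 -2.8900e-01  8.1517e+01]
 [ 1.0000e+00  0.0000e+00  1.0000e-03  1.4640e+00]
 [-1.0000e-03 -2.8900e-01  9.5700e-01 -1.9830e+02]
 [ 0.0000e+00  0.0000e+00  0.0000e+00  1.0000e+00]] [ 523.23682028 -133.71836332  222.72005517]
nose [ 523.8 -222.2  248.4] [ 523.5 -222.1  247.6] [ 524.6 -221.9  250.4]
barL [587.  -38.7 246.5] [587.1 -37.3 243.3] [587.4 -41.  250.6]
pinbase [ 546.8 -142.3  250. ] [ 546.7 -141.9  244.8] [ 550.9 -143.5  265.5]
corner [ 550.4 -189.6  236.9] [ 550.  -189.   233.7] [ 553.8 -189.2  248.7]
TCP px [319.09719154 272.19457289] TCP+16 [319.04779523 248.46279536] pinmid240 [318.83334826 287.70011197]
TCP in side [341.65769456 199.73093389] cap est [352.93742365 196.79464884]
TCP in scene [287.71033942 204.39629628] [296.74158807 194.32549748]
```

View pics/w5.png

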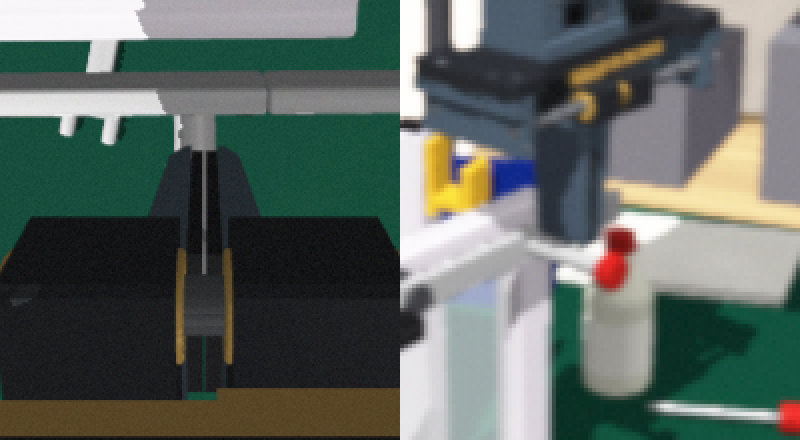

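The side crop settles it: the fingertips end at crop (570,240), just above the pin line that runs from (520,240) to the cap at (610,270). They are about 20 mm higher than the reported TCP, so I'll open, go 22 mm lower and close again.

send_rows:
  motion:
    - {"tx":0,"ty":0,"tz":0,"rx":0,"ry":0,"rz":0,"gripper":-0.4}
    - {"tx":0,"ty":0,"tz":0,"rx":0,"ry":0,"rz":0,"gripper":-0.4}
    - {"tx":0,"ty":0,"tz":0,"rx":0,"ry":0,"rz":0,"gripper":-0.4}
    - {"tx":0,"ty":0,"tz":0,"rx":0,"ry":0,"rz":0,"gripper":-0.4}
    - {"tx":0,"ty":0,"tz":0.022,"rx":0,"ry":0,"rz":0,"gripper":-0.4}
    - {"tx":0,"ty":0,"tz":0.022,"rx":0,"ry":0,"rz":0,"gripper":-0.4}
    - {"tx":0,"ty":0,"tz":0,"rx":0,"ry":0,"rz":0,"gripper":1}
    - {"tx":0,"ty":0,"tz":0,"rx":0,"ry":0,"rz":0,"gripper":1}
    - {"tx":0,"ty":0,"tz":0,"rx":0,"ry":0,"rz":0,"gripper":1}
    - {"tx":0,"ty":0,"tz":0,"rx":0,"ry":0,"rz":0,"gripper":1}
    - {"tx":0,"ty":0,"tz":0,"rx":0,"ry":0,"rz":0,"gripper":1}

```text
time_s: 6.22
ee_pos: [524.1, -132.1, 201.0]
ee_rot: [-179.8, -0.0, -19.6]
force: [4.2, 10.5, -0.2]
gripper_width: 13.3
gripper_force: 5.0
```

```bash
python3 - <<'E'
from h import *
s=env.state();print(env.grasp_offset,{k:np.round(s[k],1) for k in("ee_pos","ee_rot","force","gripper_width","gripper_force","time_s")})
E
```

```text
18.8 {'ee_pos': array([ 524.1, -132.1,  201. ]), 'ee_rot': array([-179.8,   -0. ,  -19.6]), 'force': array([ 4.2, 10.5, -0.2]), 'gripper_width': np.float64(13.3), 'gripper_force': np.float64(5.0), 'time_s': np.float64(6.2)}
```

send_rows:
  motion:
    - {"tx":0,"ty":-0.004,"tz":0,"rx":0,"ry":0,"rz":0,"gripper":1}
    - {"tx":0,"ty":-0.001,"tz":-0.02,"rx":0,"ry":0,"rz":0,"gripper":1}
    - {"tx":0,"ty":-0.003,"tz":-0.02,"rx":0,"ry":0,"rz":0,"gripper":1}
    - {"tx":0,"ty":-0.005,"tz":-0.02,"rx":0,"ry":0,"rz":0,"gripper":1}
    - {"tx":0,"ty":0,"tz":0,"rx":0,"ry":0,"rz":0,"gripper":1}
    - {"tx":0,"ty":0,"tz":0,"rx":0,"ry":0,"rz":0,"gripper":1}

```text
time_s: 6.98
ee_pos: [525.7, -127.5, 230.8]
ee_rot: [-180.0, -0.0, -19.5]
force: [2.6, 2.7, -4.7]
gripper_width: 11.7
gripper_force: 15.0
```

```bash
python3 - <<'E'
from h import *
s=env.state();print({k:np.round(s[k],1) for k in("ee_pos","ee_rot","force","gripper_width","gripper_force","time_s")})
f,K,W=grab("side");g=grab("wrist")[0]
c=np.zeros((400,790,3),np.uint8);c[:,:360]=cv2.resize(f[130:250,290:398],(360,400),interpolation=3);c[:320,363:790]=cv2.resize(g,(427,320));cv2.imwrite("pics/w6.png",c[...,::-1])
E
```

```text
{'ee_pos': array([ 525.7, -127.5,  230.8]), 'ee_rot': array([-180. ,   -0. ,  -19.5]), 'force': array([ 2.6,  2.7, -4.7]), 'gripper_width': np.float64(11.7), 'gripper_force': np.float64(15.0), 'time_s': np.float64(7.0)}
```

View pics/w6.png

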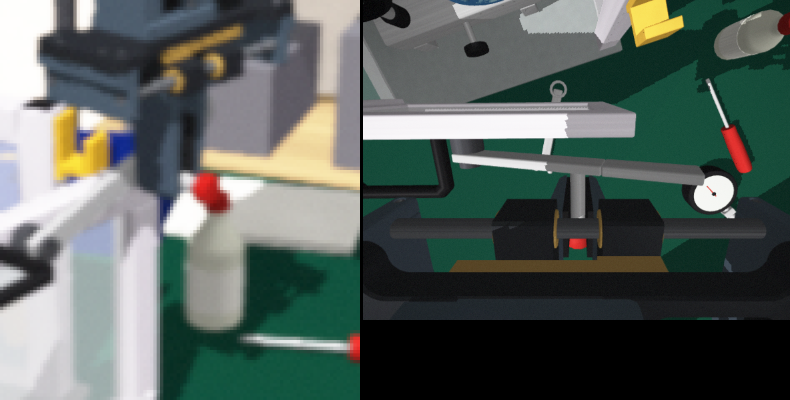

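The bar is lifted about 30 mm at the pin, with its nose well up in the wrist view, and the grip is firm. Next I swing the gate along the arc about the hinge.

send_rows:
  motion:
    - {"tx":0.0106,"ty":0.0015,"tz":0,"rx":0,"ry":0,"rz":-0.0333,"gripper":1}
    - {"tx":0.0212,"ty":0.0028,"tz":0,"rx":0,"ry":0,"rz":-0.0667,"gripper":1}
    - {"tx":0.0212,"ty":0.0028,"tz":0,"rx":0,"ry":0,"rz":-0.0667,"gripper":1}
    - {"tx":0.0212,"ty":0.0028,"tz":0,"rx":0,"ry":0,"rz":-0.0667,"gripper":1}
    - {"tx":0.0212,"ty":0.0028,"tz":0,"rx":0,"ry":0,"rz":-0.0667,"gripper":1}
    - {"tx":0.0212,"ty":0.0028,"tz":0,"rx":0,"ry":0,"rz":-0.0667,"gripper":1}
    - {"tx":0.0106,"ty":0.0015,"tz":0,"rx":0,"ry":0,"rz":-0.0333,"gripper":1}
    - {"tx":0,"ty":0,"tz":0,"rx":0,"ry":0,"rz":0,"gripper":1}
    - {"tx":0,"ty":0,"tz":0,"rx":0,"ry":0,"rz":0,"gripper":1}

```text
time_s: 8.2
ee_pos: [585.3, -151.5, 230.6]
ee_rot: [-180.0, -0.0, -7.5]
force: [1.1, 4.6, -4.5]
gripper_width: 11.3
gripper_force: 15.0
```

send_rows:
  motion:
    - {"tx":0.008,"ty":0.001,"tz":0,"rx":0,"ry":0,"rz":-0.025,"gripper":1}
    - {"tx":0.008,"ty":0.001,"tz":0,"rx":0,"ry":0,"rz":-0.025,"gripper":1}
    - {"tx":0.008,"ty":0.001,"tz":0,"rx":0,"ry":0,"rz":-0.025,"gripper":1}
    - {"tx":0.008,"ty":0.001,"tz":0,"rx":0,"ry":0,"rz":-0.025,"gripper":1}
    - {"tx":0,"ty":0,"tz":0,"rx":0,"ry":0,"rz":0,"gripper":1}

```text
time_s: 8.82
ee_pos: [601.0, -155.5, 230.6]
ee_rot: [180.0, -0.0, -4.5]
force: [0.9, 4.5, -4.8]
gripper_width: 11.3
gripper_force: 15.0
```

send_rows:
  motion:
    - {"tx":0.0053,"ty":0.0006,"tz":0,"rx":0,"ry":0,"rz":-0.0167,"gripper":1}
    - {"tx":0.0053,"ty":0.0006,"tz":0,"rx":0,"ry":0,"rz":-0.0167,"gripper":1}
    - {"tx":0,"ty":0,"tz":0,"rx":0,"ry":0,"rz":0,"gripper":1}

```text
time_s: 9.2
ee_pos: [606.1, -156.6, 230.8]
ee_rot: [180.0, -0.0, -3.5]
force: [1.2, 4.2, -3.5]
gripper_width: 11.6
gripper_force: 15.0
```

Not at the stop yet, so I'll continue in 1 mm feeler steps.

send_rows:
  motion:
    - {"tx":0.0027,"ty":0.0003,"tz":0,"rx":0,"ry":0,"rz":-0.0083,"gripper":1}
    - {"tx":0.0027,"ty":0.0003,"tz":0,"rx":0,"ry":0,"rz":-0.0083,"gripper":1}
    - {"tx":0,"ty":0,"tz":0,"rx":0,"ry":0,"rz":0,"gripper":1}

```text
time_s: 9.57
ee_pos: [608.5, -157.1, 230.8]
ee_rot: [180.0, -0.0, -3.0]
force: [-0.2, 3.8, -3.8]
gripper_width: 11.7
gripper_force: 15.0
```

send_rows:
  motion:
    - {"tx":0.0027,"ty":0.0003,"tz":0,"rx":0,"ry":0,"rz":-0.0083,"gripper":1}
    - {"tx":0.0027,"ty":0.0003,"tz":0,"rx":0,"ry":0,"rz":-0.0083,"gripper":1}
    - {"tx":0,"ty":0,"tz":0,"rx":0,"ry":0,"rz":0,"gripper":1}

```text
time_s: 9.95
ee_pos: [610.2, -157.5, 230.5]
ee_rot: [180.0, 0.1, -2.5]
force: [-3.8, 2.4, -4.1]
gripper_width: 11.7
gripper_force: 15.0
```

send_rows:
  motion:
    - {"tx":0.003,"ty":0,"tz":0,"rx":0,"ry":0,"rz":0,"gripper":1}
    - {"tx":0,"ty":0,"tz":0,"rx":0,"ry":0,"rz":0,"gripper":1}

```text
time_s: 10.2
ee_pos: [610.1, -157.6, 230.2]
ee_rot: [180.0, 0.3, -2.5]
force: [-6.0, 2.2, -3.5]
gripper_width: 11.6
gripper_force: 15.0
```

It's at the stop: force rises with no advance. Lowering the bar.

send_rows:
  motion:
    - {"tx":0,"ty":0.003,"tz":0.012,"rx":0,"ry":0,"rz":0,"gripper":1}
    - {"tx":0,"ty":0.002,"tz":0.012,"rx":0,"ry":0,"rz":0,"gripper":1}
    - {"tx":0,"ty":0.002,"tz":0.012,"rx":0,"ry":0,"rz":0,"gripper":1}
    - {"tx":0,"ty":0.001,"tz":0.012,"rx":0,"ry":0,"rz":0,"gripper":1}
    - {"tx":0,"ty":0.001,"tz":0.008,"rx":0,"ry":0,"rz":0,"gripper":1}
    - {"tx":0,"ty":0,"tz":0,"rx":0,"ry":0,"rz":0,"gripper":1}

```text
time_s: 10.95
ee_pos: [610.2, -161.6, 203.7]
ee_rot: [-180.0, 0.2, -2.5]
force: [-6.8, 4.7, 2.8]
gripper_width: 11.8
gripper_force: 15.0
```

send_rows:
  motion:
    - {"tx":-0.002,"ty":0,"tz":0.003,"rx":0,"ry":0,"rz":0,"gripper":1}
    - {"tx":0,"ty":0,"tz":0,"rx":0,"ry":0,"rz":0,"gripper":0.5}
    - {"tx":0,"ty":0,"tz":0,"rx":0,"ry":0,"rz":0,"gripper":0}
    - {"tx":0,"ty":0,"tz":0,"rx":0,"ry":0,"rz":0,"gripper":0}
    - {"tx":0,"ty":0,"tz":0,"rx":0,"ry":0,"rz":0,"gripper":0}
    - {"tx":0,"ty":0,"tz":-0.05,"rx":0,"ry":0,"rz":0,"gripper":0}
    - {"tx":0,"ty":0,"tz":-0.08,"rx":0,"ry":0,"rz":0,"gripper":0}
    - {"tx":0,"ty":0,"tz":-0.08,"rx":0,"ry":0,"rz":0,"gripper":-0.3}
    - {"tx":-0.04,"ty":0,"tz":0,"rx":0,"ry":0,"rz":0,"gripper":-0.3}
    - {"tx":0,"ty":0,"tz":0,"rx":0,"ry":0,"rz":0,"gripper":-0.3}

```text
time_s: 12.2
ee_pos: [590.9, -161.0, 307.0]
ee_rot: [180.0, -0.1, -2.5]
force: [0.1, 0.8, 0.5]
gripper_width: 59.2
gripper_force: 0.0
```

```bash
python3 - <<'E'
from h import *
s=env.state();print({k:np.round(s[k],1) for k in("ee_pos","ee_rot","force","gripper_width","time_s","qpos")})
f,K,W=grab("wrist");g=grab("side")[0]
c=np.zeros((480,800,3),np.uint8);c[:360,:480]=cv2.resize(f,(480,360));c[:360,480:]=cv2.resize(g[140:276,240:361],(320,360),interpolation=3);cv2.imwrite("pics/w7.png",c[...,::-1]);cv2.imwrite("pics/w7full.png",f[...,::-1])
E
```

```text
{'ee_pos': array([ 590.9, -161. ,  307. ]), 'ee_rot': array([ 1.8e+02, -1.0e-01, -2.5e+00]), 'force': array([0.1, 0.8, 0.5]), 'gripper_width': np.float64(59.2), 'time_s': np.float64(12.2), 'qpos': array([-16.3,  19.3,  71.2,  -0. ,  89.5,  76.2])}
```

View pics/w7.png

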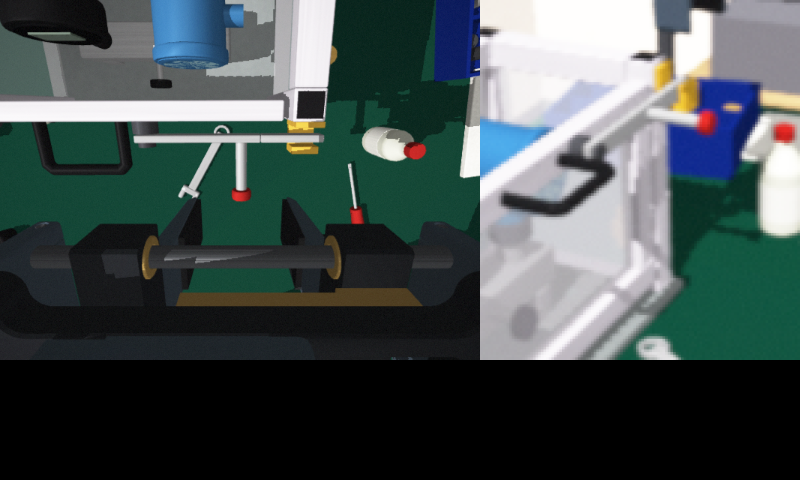

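Gate shut: the bar lies across the yellow keeper at (305,138) in the wrist view and level in the notch in the side view. The handle grip shows at (45..130,172) in the reduced picture.

```bash
python3 - <<'E'
from h import *
f,K,W=grab("wrist");g=cv2.cvtColor(f,cv2.COLOR_RGB2GRAY)
for u in(85,113,140):
    r=np.arange(205,250)[g[205:250,u]<45];print(u,r.min(),r.max(),len(r),onz(K,W,u,r.mean(),242).round(1))
r=np.arange(40,190)[g[228,40:190]<45];print(r.min(),r.max(),onz(K,W,r.min(),228,242).round(1),onz(K,W,r.max(),228,242).round(1))
o=lambda u,v,z:onz(K,W,u,v,z)[:2]
b0,b1=o(180,185,250),o(431,185,250);d=b0-b1;print(b0,b1,np.degrees(np.arctan2(-d[0],d[1])))
E
```

```text
85 219 234 16 [613.1  28.7 242. ]
113 219 234 16 [612.1   6.1 242. ]
140 219 233 15 [611.6 -15.9 242. ]
62 170 [612.7  47.7 242. ] [608.9 -39.9 242. ]
[643.96168932 -57.1919747 ] [ 635.62307269 -247.41553676] -2.5100038285121813
```

send_rows:
  motion:
    - {"tx":0,"ty":0,"tz":-0.02,"rx":0,"ry":0,"rz":-0.3,"gripper":0.1}
    - {"tx":0,"ty":0,"tz":0,"rx":0,"ry":0,"rz":-0.3,"gripper":0.1}
    - {"tx":0,"ty":0,"tz":0,"rx":0,"ry":0,"rz":-0.3,"gripper":0.1}
    - {"tx":0,"ty":0,"tz":0,"rx":0,"ry":0,"rz":-0.3,"gripper":0.1}
    - {"tx":0,"ty":0,"tz":0,"rx":0,"ry":0,"rz":-0.3,"gripper":0.1}
    - {"tx":0,"ty":0,"tz":0,"rx":0,"ry":0,"rz":-0.3,"gripper":0.1}
    - {"tx":0,"ty":0,"tz":0,"rx":0,"ry":0,"rz":-0.3,"gripper":0.1}
    - {"tx":0,"ty":0,"tz":0,"rx":0,"ry":0,"rz":-0.3,"gripper":0.1}
    - {"tx":0,"ty":0,"tz":0,"rx":0,"ry":0,"rz":-0.3,"gripper":0.1}
    - {"tx":0,"ty":0,"tz":0,"rx":0,"ry":0,"rz":-0.3,"gripper":0.1}

```text
time_s: 13.6
ee_pos: [591.9, -160.9, 315.2]
ee_rot: [-179.9, -0.0, 87.8]
force: [-0.3, 0.1, 0.3]
gripper_width: 41.2
gripper_force: 0.0
```

send_rows:
  motion:
    - {"tx":0.11,"ty":0.009,"tz":0,"rx":0,"ry":0,"rz":0,"gripper":0.1}
    - {"tx":0.11,"ty":0.009,"tz":0,"rx":0,"ry":0,"rz":0,"gripper":0.1}
    - {"tx":0.11,"ty":0.009,"tz":0,"rx":0,"ry":0,"rz":0,"gripper":0.1}
    - {"tx":0,"ty":0,"tz":0,"rx":0,"ry":0,"rz":0,"gripper":0.1}
    - {"tx":0,"ty":0,"tz":0,"rx":0,"ry":0,"rz":0,"gripper":0.1}

```text
time_s: 14.22
ee_pos: [612.3, 3.1, 315.5]
ee_rot: [-179.9, 0.1, 87.5]
force: [-0.1, 0.6, -0.3]
gripper_width: 40.9
gripper_force: 0.0
```

```bash
python3 - <<'E'
from h import *
f,K,W=grab("wrist");s=env.state();print({k:np.round(s[k],1) for k in("ee_pos","ee_rot","force","gripper_width","qpos")})
g=cv2.cvtColor(f,cv2.COLOR_RGB2GRAY);cv2.imwrite("pics/w8.png",f[...,::-1])
print(proj(K,W,[612,4,242]),proj(K,W,[612,46,242]),proj(K,W,[612,-38,242]))
for v in(150,180,200,220,240):
    r=np.arange(200,420)[g[v,200:420]<45];print(v,r.min() if len(r) else 0,r.max() if len(r) else 0,len(r),onz(K,W,np.median(r),v,242).round(1) if len(r) else 0)
E
```

```text
{'ee_pos': array([612.3,   2.5, 315.7]), 'ee_rot': array([-180. ,    0. ,   87.4]), 'force': array([-0.1,  0.6, -0.3]), 'gripper_width': np.float64(41.2), 'qpos': array([-0.8, 19.3, 70. , -0. , 90.8,  1.7])}
[322.43007995 237.01896016] [320.24140864 187.55575666] [324.43780763 282.39290128]
150 0 0 0 0
180 325 385 61 [640.3  50.9 242. ]
200 315 329 15 [613.   35.7 242. ]
220 315 328 14 [611.9  18.9 242. ]
240 255 328 17 [609.8   1.4 242. ]
```

send_rows:
  motion:
    - {"tx":0,"ty":0,"tz":0.08,"rx":0,"ry":0,"rz":0,"gripper":0.1}
    - {"tx":0,"ty":0,"tz":0.08,"rx":0,"ry":0,"rz":0,"gripper":0.1}
    - {"tx":0,"ty":0,"tz":0.06,"rx":0,"ry":0,"rz":0,"gripper":0.1}
    - {"tx":0,"ty":0,"tz":0,"rx":0,"ry":0,"rz":0,"gripper":0.1}

```text
time_s: 14.78
ee_pos: [610.5, 1.8, 203.8]
ee_rot: [-179.7, 0.0, 87.4]
force: [0.3, -0.4, 0.0]
gripper_width: 40.9
gripper_force: 0.0
```

send_rows:
  motion:
    - {"tx":0,"ty":-0.006,"tz":0,"rx":0,"ry":0,"rz":0,"gripper":0.1}
    - {"tx":0,"ty":-0.006,"tz":0,"rx":0,"ry":0,"rz":0,"gripper":0.1}
    - {"tx":0,"ty":-0.006,"tz":0,"rx":0,"ry":0,"rz":0,"gripper":0.1}
    - {"tx":0,"ty":0,"tz":0,"rx":0,"ry":0,"rz":0,"gripper":0.1}

```text
time_s: 15.28
ee_pos: [603.1, 3.8, 206.9]
ee_rot: [179.9, 0.0, 87.5]
force: [0.4, -0.7, 0.3]
gripper_width: 41.0
gripper_force: 0.0
```

send_rows:
  motion:
    - {"tx":0,"ty":-0.003,"tz":0,"rx":0,"ry":0,"rz":0,"gripper":0.1}
    - {"tx":0,"ty":-0.003,"tz":0,"rx":0,"ry":0,"rz":0,"gripper":0.1}
    - {"tx":0,"ty":0,"tz":0,"rx":0,"ry":0,"rz":0,"gripper":0.1}

```text
time_s: 15.65
ee_pos: [600.0, 3.9, 206.2]
ee_rot: [-180.0, 0.0, 87.5]
force: [0.1, -0.0, -0.9]
gripper_width: 41.0
gripper_force: 0.0
```

send_rows:
  motion:
    - {"tx":0,"ty":-0.002,"tz":0,"rx":0,"ry":0,"rz":0,"gripper":0.1}
    - {"tx":0,"ty":-0.002,"tz":0,"rx":0,"ry":0,"rz":0,"gripper":0.1}
    - {"tx":0,"ty":0,"tz":0,"rx":0,"ry":0,"rz":0,"gripper":0.1}

```text
time_s: 16.02
ee_pos: [598.1, 3.9, 206.2]
ee_rot: [180.0, 0.0, 87.5]
force: [0.2, 0.3, -0.2]
gripper_width: 41.3
gripper_force: 0.0
```

send_rows:
  motion:
    - {"tx":0,"ty":-0.002,"tz":0,"rx":0,"ry":0,"rz":0,"gripper":0.1}
    - {"tx":0,"ty":0,"tz":0,"rx":0,"ry":0,"rz":0,"gripper":0.1}

```text
time_s: 16.27
ee_pos: [597.3, 4.1, 206.3]
ee_rot: [180.0, -0.0, 87.5]
force: [0.3, -0.2, -1.3]
gripper_width: 41.3
gripper_force: 0.4
```

send_rows:
  motion:
    - {"tx":0,"ty":-0.002,"tz":0,"rx":0,"ry":0,"rz":0,"gripper":0.1}
    - {"tx":0,"ty":0,"tz":0,"rx":0,"ry":0,"rz":0,"gripper":0.1}

```text
time_s: 16.52
ee_pos: [596.3, 4.3, 206.3]
ee_rot: [180.0, -0.0, 87.5]
force: [1.4, 1.2, -0.8]
gripper_width: 41.1
gripper_force: 0.7
```

send_rows:
  motion:
    - {"tx":0,"ty":-0.002,"tz":0,"rx":0,"ry":0,"rz":0,"gripper":0.1}
    - {"tx":0,"ty":0,"tz":0,"rx":0,"ry":0,"rz":0,"gripper":0.1}

```text
time_s: 16.77
ee_pos: [596.2, 4.3, 206.3]
ee_rot: [179.9, -0.0, 87.5]
force: [5.3, 1.4, -1.9]
gripper_width: 41.1
gripper_force: 2.4
```

send_rows:
  motion:
    - {"tx":0,"ty":-0.001,"tz":0,"rx":0,"ry":0,"rz":0,"gripper":0.1}
    - {"tx":0,"ty":0,"tz":0,"rx":0,"ry":0,"rz":0,"gripper":0.1}

```text
time_s: 17.02
ee_pos: [596.2, 4.3, 206.3]
ee_rot: [179.8, -0.0, 87.5]
force: [5.9, 1.0, -3.3]
gripper_width: 41.0
gripper_force: 2.9
```

send_rows:
  motion:
    - {"tx":0,"ty":-0.002,"tz":0,"rx":0,"ry":0,"rz":0,"gripper":0.1}
    - {"tx":0,"ty":0,"tz":0,"rx":0,"ry":0,"rz":0,"gripper":0.1}
    - {"tx":0,"ty":0,"tz":0,"rx":0,"ry":0,"rz":0,"gripper":0.1}

```text
time_s: 17.4
ee_pos: [596.3, 4.3, 206.3]
ee_rot: [179.7, -0.0, 87.5]
force: [8.0, 1.3, -4.6]
gripper_width: 41.1
gripper_force: 4.1
```

The latch holds at an 8 N pull. Backing off and lifting away.

send_rows:
  motion:
    - {"tx":0,"ty":0.005,"tz":0,"rx":0,"ry":0,"rz":0,"gripper":0.1}
    - {"tx":0,"ty":0.015,"tz":0,"rx":0,"ry":0,"rz":0,"gripper":0.1}
    - {"tx":0,"ty":0.012,"tz":0,"rx":0,"ry":0,"rz":0,"gripper":0.1}
    - {"tx":0,"ty":0,"tz":0,"rx":0,"ry":0,"rz":0,"gripper":0.1}
    - {"tx":0,"ty":0,"tz":-0.08,"rx":0,"ry":0,"rz":0,"gripper":0.1}
    - {"tx":0,"ty":0,"tz":-0.08,"rx":0,"ry":0,"rz":0,"gripper":0.1}
    - {"tx":0,"ty":0,"tz":-0.08,"rx":0,"ry":0,"rz":0,"gripper":0.1}
    - {"tx":0,"ty":0,"tz":0,"rx":0,"ry":0,"rz":0,"gripper":0.1}
    - {"tx":0,"ty":0,"tz":0,"rx":0,"ry":0,"rz":0,"gripper":0.1}

```text
time_s: 18.52
ee_pos: [609.0, 3.4, 325.4]
ee_rot: [-179.9, 0.0, 87.5]
force: [-0.6, 0.1, -0.7]
gripper_width: 41.3
gripper_force: 0.0
```

```bash
python3 - <<'E'
from h import *
f,K,W=grab("wrist");s=env.state();print(s["ee_pos"],s["force"],s["time_s"])
g=cv2.cvtColor(f,cv2.COLOR_RGB2GRAY)
for v in(200,215,225):
    r=np.arange(270,350)[g[v,270:350]<45];print(v,len(r),onz(K,W,np.median(r),v,242).round(1) if len(r) else 0)
print(env.job_done())
E
```

```text
[608.81449576   3.41034214 324.73057352] [0.63536734 0.25448676 0.17634396] 18.575
200 15 [611.3  34.2 242. ]
215 15 [610.7  21.2 242. ]
225 14 [609.9  12.3 242. ]
the job is handed in; nothing more can be done
None
```

I swung the gate shut, dropped the bar into the keeper's notch, checked that the latch held against an 8 N tug on the handle, moved the arm clear, and handed the job in at 18.6 s; no verdict came back.

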